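# Shut and latch the bedside medicine chest

## Task

Shut the lid of the white medicine chest without slamming it, then turn its latch lever clockwise with a light hand so that the tooth climbs the brass cam and drops fully into the notch, and leave it latched. Do not force the lever or the lid, and leave the bottle, the tin and the diya where they stand.

Things in the scene. Friction and masses are not known exactly. Their poses are not given: they have to be found in the camera images.
- chest: White steel medicine chest, 200 mm deep (x), 280 wide (y), 100 high, fixed to the nightstand. Origin: centre of its underside; x points from its front to its hinge side, y along its front edge, z up. Its top is a fixed front rail (x -100 to -45 mm) and the lid (x -45 to +100 mm), flush at z = 100 mm when shut.
- lid (a joint): Angle of the lid (rad): 0 shut, grows as it opens. Plate 8 mm thick; hinge line along the chest's y axis at x = +100, z = 100 mm; free edge 145 mm from it. Starts ajar at 0.45 to 0.95 and stays where it is left (friction hinge; 1 to 6 N down near the free edge moves it). Press it with under 35 N and close it slower than 2.5 rad/s.
- post (a point): Axis of the latch lever's upright post, at the level of the rail's top (chest x = -75, y = -30, z = 100 mm). The L-shaped steel lever turns and slides up on it, held down by a coil spring (7 N, 11 N when raised 9 mm). Post and cap stand 45 mm above the rail. The lever's other arm carries a tooth, 6 mm thick, 45 mm from the post.
- lever (a joint): Angle of the lever (rad): 0 open, handle arm (13 mm wide, underside 114, top 121 mm above the nightstand) straight out to the front (chest -x); grows clockwise seen from above. At its end, 62 mm from the post, stands an upright round black knob, 18 mm across, from 121 to 149 mm up. Starts at -0.1 to 0.25. Latched: handle along the rail towards chest +y, at 1.39 to 1.75.
- slots (a point): Middle of the screw slots of the brass strike, on the lid's top (45 mm from the post, towards chest +x, when shut). The strike may be set up to 7 mm to either side (along chest y). The tooth meets it at 0.89 to 1.26 rad; a 31 degree ramp lifts the lever 9 mm to a sharp crest, then it snaps about 0.1 rad ahead into the notch (1 mm play), ended by a stop wall it cannot pass.
- lid_edge (a point): Middle of the lid's free edge, on its top face. How the latch feels: the knob moves freely, then the ramp takes 4 to 11 N sideways if the fingers rise with the knob. Fingers pressed on it at one height grip it and bind the lever: ease up as it climbs. Never push the lever with more than 15 N. Let go on the ramp, it slides back; once dropped, the load is gone.
- bottle: Blue bottle with white twist cap, 60 mm across, 165 tall, beside the chest. Origin: centre of its underside. Leave it alone.
- tin: Round aluminium tin, 75 mm across, 46 tall, beside the chest. Origin: centre of its underside. Leave it alone.
- diya: Small terracotta lamp bowl, 76 mm across, 28 tall, in front of the chest near its +y corner. Origin: centre of its underside. Leave it alone.

How it is judged (in metres and radians):
On the way:
1. the lid is shut while the lever still stands open (value of joint lid below 0.03 rad and value of joint lever below 0.6 rad), for 0.2 s.
At the end, for the whole second after the job is handed in: The lid is shut (within 0.03 rad) and the lever rests beyond the crest, past 1.335 rad, where only the notch can hold it (let go anywhere short of the notch, it slides back below 1.27); it stays there (value of joint lid below 0.03 rad and value of joint lever above 1.335 rad and velocity of joint lever between -0.05 and 0.05 rad/s); the robot touches nothing.
It fails at once if the lever is pushed with more than 15 N (contact force between any of the fingers, the arm and lever above 15 N).
It fails at once if the lid is pressed with more than 35 N (contact force between any of the fingers, the arm and lid above 35 N).
It fails at once if the lid is slammed (faster than 2.5 rad/s) (velocity of joint lid below -2.5 rad/s).
It fails at once if the bottle, tin or diya is pushed more than 15 mm or tipped (distance of any of bottle, tin, diya from where it was at the start of the episode above 0.015 m or angle between any of bottle, tin, diya's own z axis and vertical above 0.3 rad).
It also fails if it takes over 69 s, if anything falls off the work surface, if the arm or the gripper's body presses on something with over 40 N, if the wrist force passes 120 N, or if a joint passes its speed limit or range.

## Robot

A 7-joint arm with a two-finger parallel gripper is mounted at the origin on the work surface. World frame = base frame: x ahead of the robot, y to its left, z up, the work surface at z = 0. Lengths are in m, angles in degrees, forces in N, time in s.
With the tool pointing down it reaches from about 0.35 to 0.775 m from the base axis. Payload 3.1 kg.
Tool frame: the origin (TCP) lies at the very end of the fingers, on their centre line; the grasp point (between the pads) lies 19 mm behind it (ctrl.grasp_offset is the distance from the TCP to the grasp point, in m); z points along the fingers, y is the direction in which the jaws open and shut (so a half turn about z gives the same grasp; the last joint's range is limited). The gripper opens to 85 mm and grips with 20 to 120 N. Pads are 22 mm wide; open, the fingers measure 114 mm over their backs; the gripper's body (76 mm by 85 mm) begins 54 mm behind the grasp point. The pads swing forward as they close: fully open they stand 13 mm farther back than shut.
Start: joints at [69.173, 17.813, 0.802, 86.603, -0.252, 75.585, -1.558], TCP at [0.174, -0.522, 0.231] pointing down, gripper open.
Joint ranges: [-154.91, 154.91], [-16.99, 109.72], [-72.82, 74.43], [7.12, 147.25], [-82.49, 262.49], [11.32, 116.49], [-174.64, 174.64]. Speed limits (degrees/s): [159.86, 159.86, 180, 180, 180, 180, 180].

## Interface

Orientations are given as a 3x3 rotation matrix whose columns are the frame's x, y, z axes.
In Python, from rig import ctrl gives the robot as it stands.
- The arm moves only by the shell command python3 -m handwheel 'ROWS' [FORCE]. ROWS is JSON, a list of rows, each a list of 7 numbers: the turn, a rotation vector about the world's x, y, z in degrees, then the shift along the world's x, y, z in mm, then the closure, from 0 (fully open) to 1 (shut). In form: [[ax, ay, az, x, y, z, hand], ...]. A call has 1 to 8 rows; each row is the pose to reach, as a shift and turn from the pose commanded when the call began; what a row does not reach only later rows make up. A row lasts 1/12 s, in which the tool goes at most 41.7 mm and 7.16 degrees, less where a joint would pass 70% of its speed; a pose out of reach is approached as far as the arm can. A call with a gripper value outside its range is refused whole. The fingers move at their own pace and stop on an object; FORCE is the grip in N (left out, the last holds). Time passes only in rows, so rows that repeat a pose let the fingers close. It gives the time, the measured TCP pose, the force and the opening at its end, in the units of the state.
- ctrl.observe(): the state, without advancing time (a new reading comes with each control period).
- ctrl.snapshot(name): name is "side" or "top"; returns (picture, depth): 384x512x3 uint8, red, green, blue; 384x512 float32, m along the optical axis (not along the pixel's ray), 0 where there is no reading.
- ctrl.camera_model(name): a dict with "fov_y" (degrees; the focal length in pixels is half the picture's height over the tangent of half this angle, whatever the lens; pixels are square), "cx", "cy" (the principal point, pixels), "extrinsics" (4x4, takes a point from world to camera coordinates). Camera axes: x right, y down, z forward; pixel columns grow to the right and rows downward; lengths in m; the calibration is good to about 2 mm. A picture is of the moment at which its call begins. camera_model takes no time and is no camera call.
- ctrl.hand_in(): hands the job in, once; it reports no verdict.
Trained networks look in the newest picture that a camera, given by its name, has taken for a name from the list of things; names that differ only in an ending like _2 or _b are one class to them, and where a whole thing is asked for, a point or a joint stands for the part that bears it (a point fixed in the world has none). Each returns a list of dicts, best first, with "p" (0 to 1); they miss things now and then, are a little off and sometimes report something else, mostly with a low value. They report only what shows in the picture. A call takes as long as a camera call.
- ctrl.recognise(target, camera): "rect" ([centre column, centre row, width, height] in pixels, round what is visible of it).
- ctrl.masks_of(target, camera): "region" (384x512 bool, what is visible of it) and "rect" ([centre column, centre row, width, height] in pixels, round what is visible of it).
The state is a dict: "time": time; "joint_positions": joint angles; "joint_vel": joint speeds; "tau": joint torques, N m; "eef_pos": TCP position; "orientation": TCP orientation; "wrist_force": force on the tool from outside, world axes, zero at the start; "ft_torque": the same for the moment, N m; "gripper_width": finger opening in m.
Only numpy, scipy, OpenCV 4.12 (cv2) and the standard library are available. Lean on these libraries where they do the work, as an engineer would, in place of code of your own. Each camera call takes 0.05 s, during which the arm holds its last target.

## Working session

There is one attempt and no reset: what is moved stays moved. The work goes in short steps, Python scripts to look and compute and a shell command to move; the robot and the scene stay as the last step left them, time stands still between calls to the robot, and variables do not carry over. Pictures are saved under pics/ and viewed, and the job is handed in when it is done.

```bash
ls; mkdir -p pics; cat > h.py <<'E'
import numpy as np, cv2
from rig import ctrl
def cam(n):
    m=ctrl.camera_model(n); f=192/np.tan(np.radians(m["fov_y"])/2); return f,m["cx"],m["cy"],np.array(m["extrinsics"])
def world(n,u,v,d):
    f,cx,cy,E=cam(n); u,v,d=map(np.asarray,(u,v,d))
    p=np.stack([(u-cx)/f*d,(v-cy)/f*d,d],-1); return (p-E[:3,3])@E[:3,:3]
def proj(n,P):
    f,cx,cy,E=cam(n); q=np.atleast_2d(P)@E[:3,:3].T+E[:3,3]; return np.c_[q[:,0]/q[:,2]*f+cx,q[:,1]/q[:,2]*f+cy]
def rayz(n,u,v,z):
    f,cx,cy,E=cam(n); d=np.array([(u-cx)/f,(v-cy)/f,1])@E[:3,:3]; o=-E[:3,:3].T@E[:3,3]; return o+d*(z-o[2])/d[2]
def snap(n,tag,up=1.5):
    a,d=ctrl.snapshot(n); np.savez('pics/%s.npz'%tag,a=a,d=d)
    cv2.imwrite('pics/%s.png'%tag,cv2.resize(a[...,::-1],None,fx=up,fy=up)); return a,d
E
python3 - <<'E'
from h import *
for n in("side","top"):
    a,d=snap(n,n+"0"); f,cx,cy,E=cam(n); print(n,f,cx,cy,(-E[:3,:3].T@E[:3,3]).round(3))
    for t in ["chest","lid","lever","slots","lid_edge","bottle","tin","diya","post"]:
        r=ctrl.masks_of(t,n)
        for x in r[:2]:
            m=x["region"]; vv,uu=np.nonzero(m&(d>0)); 
            if len(uu)<3: continue
            W=world(n,uu,vv,d[vv,uu]); print(t,round(x["p"],2),np.round(x["rect"]),np.median(W,0).round(3),W.min(0).round(3),W.max(0).round(3))
print(ctrl.observe())
E
```

```text
pics
side 410.03438760387854 251.29514898805363 193.92641667251684 [0.239 0.48  0.746]
chest 0.6 [276. 175. 150. 147.] [ 0.611 -0.046  0.065] [ 0.467 -0.45  -0.004] [0.806 0.142 0.207]
lid 0.71 [262. 137. 122.  72.] [ 0.635 -0.051  0.181] [ 0.59  -0.344 -0.002] [0.79  0.071 0.207]
lid 0.33 [324. 135.  30.  22.] [ 0.609 -0.279  0.046] [ 0.573 -0.359 -0.002] [ 0.675 -0.203  0.093]
lever 0.81 [319. 176.  46.  23.] [ 0.512 -0.077  0.121] [ 0.467 -0.163  0.02 ] [ 0.553 -0.037  0.151]
slots 0.71 [263. 140. 123.  72.] [ 0.636 -0.041  0.18 ] [ 0.59  -0.218 -0.002] [0.807 0.071 0.207]
lid_edge 0.8 [263. 140. 129.  74.] [ 0.634 -0.049  0.181] [ 0.59  -0.413 -0.001] [0.774 0.071 0.207]
bottle 0.67 [219. 237.  32.  67.] [0.58  0.165 0.101] [ 0.563  0.065 -0.001] [0.688 0.184 0.167]
tin 0.88 [325. 135.  28.  20.] [ 0.608 -0.278  0.046] [ 0.551 -0.311  0.04 ] [ 0.647 -0.2    0.102]
diya 0.67 [283. 268.  38.  32.] [0.473 0.098 0.012] [ 0.425  0.052 -0.002] [0.508 0.143 0.034]
diya 0.66 [263. 137. 119.  69.] [ 0.633 -0.042  0.182] [ 0.59  -0.373  0.001] [0.727 0.071 0.207]
post 0.64 [277. 175. 146. 
[... 1359 characters left out ...]
8447877, -1.55902964]), 'joint_vel': array([-0.06164273,  0.01948688, -0.1230289 ,  0.06698885, -0.10998041,
       -0.02626107,  0.00487379]), 'tau': array([ 3.73611683e-04, -3.79812777e+01,  1.46029741e-01, -2.30867994e+01,
        1.21046425e-02,  1.69170315e-03,  5.08542499e-06]), 'eef_pos': array([ 0.17396784, -0.52177069,  0.23130829]), 'orientation': array([[ 9.48648548e-01,  3.16331995e-01, -4.10904877e-05],
       [ 3.16331993e-01, -9.48648548e-01, -4.54458577e-05],
       [-5.33564103e-05,  3.01139111e-05, -9.99999998e-01]]), 'wrist_force': array([0.41146393, 0.82659979, 0.01635528]), 'ft_torque': array([-0.04903142,  0.02683296,  0.00872735]), 'gripper_width': 0.08577506382553642}
```

View pics/side0.png

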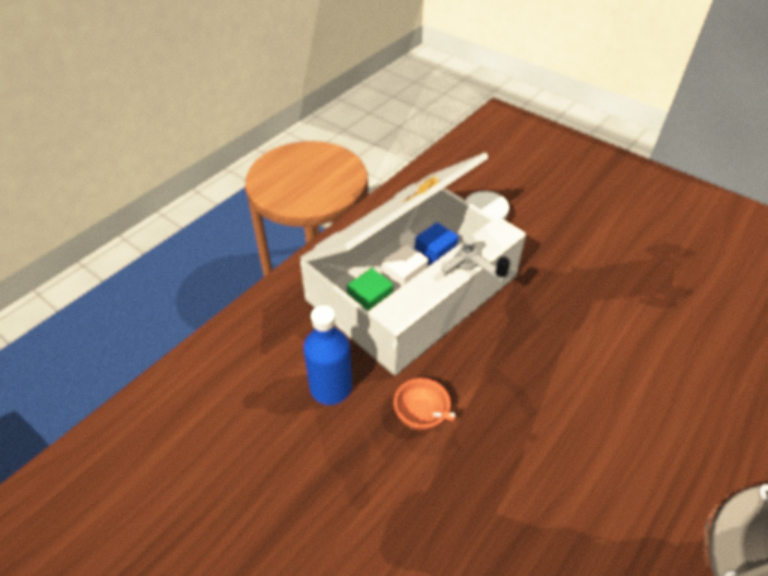

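View pics/top0.png

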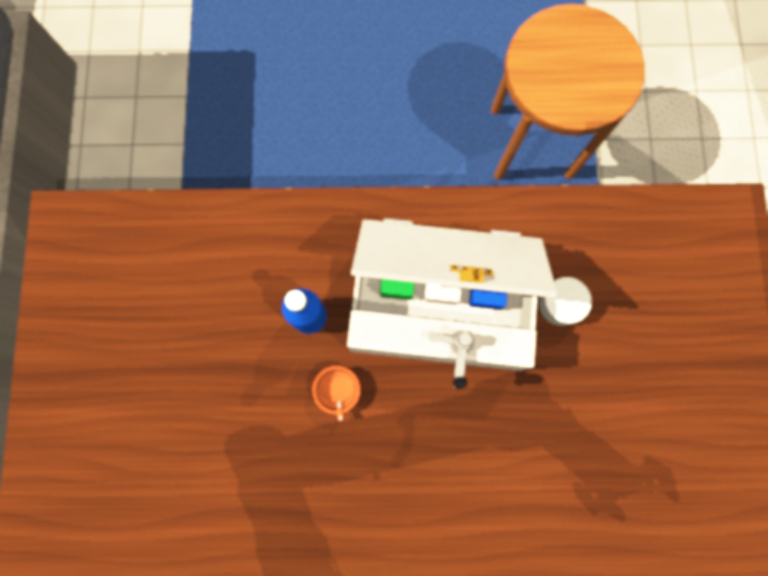

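```bash
python3 - <<'E'
from h import *
Z=np.load('pics/top0.npz');a,d=Z['a'],Z['d']
vv,uu=np.nonzero(d>0);W=world("top",uu,vv,d[vv,uu])
from itertools import product
box=(W[:,0]>.42)&(W[:,0]<.8)&(W[:,1]>-.23)&(W[:,1]<.11)
# rail
r=box&(abs(W[:,2]-.1)<.004)&(W[:,0]<.56)
P=W[r][:,:2].astype(np.float32);print("rail",len(P),cv2.minAreaRect(P), np.median(W[r][:,2]))
# lid top face: fit plane
l=box&(W[:,2]>.112)&(W[:,0]>.575)
Q=W[l]; 
for _ in range(6):
    A=np.c_[Q[:,:2],np.ones(len(Q))];c=np.linalg.lstsq(A,Q[:,2],rcond=None)[0];e=abs(A@c-Q[:,2]);Q=Q[e<max(.003,np.percentile(e,90)*0.9)] if _<5 else Q
n=np.array([-c[0],-c[1],1]);print("lid",c,np.degrees(np.arctan(np.hypot(c[0],c[1]))),"dir",np.degrees(np.arctan2(-c[1],-c[0])),len(Q),Q.min(0),Q.max(0))
# knob, post
for lo,hi in((.117,.125),(.146,.156),(.138,.150)):
    k=box&(W[:,2]>lo)&(W[:,2]<hi)&(W[:,0]<.575)
    print(lo,W[k].round(3).tolist()[:40])
E
```

```text
rail 1963 ((0.5431698560714722, -0.058212995529174805), (0.2801133096218109, 0.054714031517505646), 83.21063995361328) 0.09880350394974298
lid [-0.94104545  0.11546408  0.78097499] 43.47400216804457 dir -6.995095004723704 3813 [ 0.59309956 -0.21470292  0.11200221] [0.7174172  0.07182897 0.20073212]
0.117 [[0.55, -0.086, 0.123], [0.55, -0.088, 0.122], [0.55, -0.09, 0.122], [0.549, -0.04, 0.118], [0.548, -0.042, 0.119], [0.548, -0.044, 0.122], [0.548, -0.046, 0.122], [0.548, -0.048, 0.121], [0.549, -0.051, 0.118], [0.548, -0.053, 0.118], [0.548, -0.081, 0.123], [0.548, -0.083, 0.123], [0.548, -0.085, 0.124], [0.546, -0.039, 0.12], [0.546, -0.042, 0.119], [0.546, -0.044, 0.121], [0.546, -0.046, 0.124], [0.546, -0.048, 0.122], [0.546, -0.051, 0.119], [0.546, -0.053, 0.118], [0.546, -0.055, 0.121], [0.546, -0.057, 0.119], [0.546, -0.061, 0.12], [0.546, -0.063, 0.122], [0.546, -0.066, 0.117], [0.546, -0.068, 0.118], [0.546, -0.071, 0.119], [0.545, -0.079, 0.123], [0.545, -0.081, 0.124], [0.544, -0.039, 0.119], [0.544, -0.042, 0.119], [0.544, -0.043, 0.123], [0.544, -0.046, 0.122], [0.544, 
[... 1376 characters left out ...]
0.144], [0.541, -0.081, 0.142], [0.541, -0.082, 0.145], [0.541, -0.085, 0.143], [0.541, -0.087, 0.141], [0.541, -0.089, 0.145], [0.541, -0.091, 0.145], [0.541, -0.093, 0.144], [0.541, -0.095, 0.144], [0.539, -0.08, 0.143], [0.539, -0.082, 0.144], [0.539, -0.085, 0.144], [0.539, -0.086, 0.146], [0.539, -0.089, 0.142], [0.539, -0.091, 0.143], [0.539, -0.093, 0.142], [0.539, -0.095, 0.143], [0.537, -0.08, 0.143], [0.537, -0.082, 0.143], [0.537, -0.085, 0.144], [0.536, -0.086, 0.145], [0.536, -0.089, 0.145], [0.536, -0.091, 0.144], [0.537, -0.093, 0.143], [0.536, -0.095, 0.144], [0.534, -0.08, 0.145], [0.534, -0.082, 0.143], [0.534, -0.084, 0.143], [0.535, -0.087, 0.143], [0.535, -0.089, 0.142]]
```

The chest yaw is about -6.8°, the post is near (0.537, -0.088), the knob near (0.476, -0.079), and the lid is at 0.76 rad. Those heights and sizes match the description. In the 768x576 top picture the knob is at (460, 382), the strike at (472, 273) and the diya at (337, 390). I'll go above the lid with the fingers closed.

```bash
python3 -m handwheel '[[0,0,7,35,30,10,1],[0,0,14,70,60,20,1],[0,0,21,100,90,30,1],[0,0,28,130,120,30,1],[0,0,35,160,150,30,1],[0,0,42,190,180,30,1],[0,0,49,220,210,30,1],[0,0,56,245,240,30,1]]' 20
```

```text
time: 1.67
eef_pos: [0.4117, -0.2902, 0.2617]
orientation: [[0.263, 0.965, 0.001], [0.965, -0.263, -0.001], [-0.001, 0.001, -1.0]]
wrist_force: [0.4, -0.4, -0.3]
gripper_width: -0.0003
```

```bash
python3 -m handwheel '[[0,0,3,28,30,0,1],[0,0,6,56,60,0,1],[0,0,9,84,90,0,1],[0,0,9,112,120,0,1],[0,0,9,140,152,0,1],[0,0,9,168,184,0,1],[0,0,9,194,214,0,1],[0,0,9,220,242,0,1]]'; python3 -m handwheel '[[0,0,0,0,0,-15,1],[0,0,0,0,0,-30,1],[0,0,0,0,0,-45,1],[0,0,0,0,0,-55,1]]'
python3 - <<'E'
from h import *
snap("side","side1");snap("top","top1");o=ctrl.observe();print(o["joint_positions"],o["time"])
E
```

```text
time: 2.33
eef_pos: [0.6316, -0.0471, 0.2613]
orientation: [[0.113, 0.994, 0.0], [0.994, -0.113, 0.001], [0.001, 0.0, -1.0]]
wrist_force: [0.9, 0.5, -0.3]
gripper_width: -0.0002
time: 2.67
eef_pos: [0.6298, -0.0494, 0.2043]
orientation: [[0.114, 0.994, -0.002], [0.994, -0.114, -0.0], [-0.0, -0.002, -1.0]]
wrist_force: [-0.6, -0.2, 0.7]
gripper_width: -0.0002
[ 19.08682354  30.81444054 -25.95070706  74.11564747  13.22201118
  78.27085928 -12.96967093] 2.7667
```

View pics/side1.png

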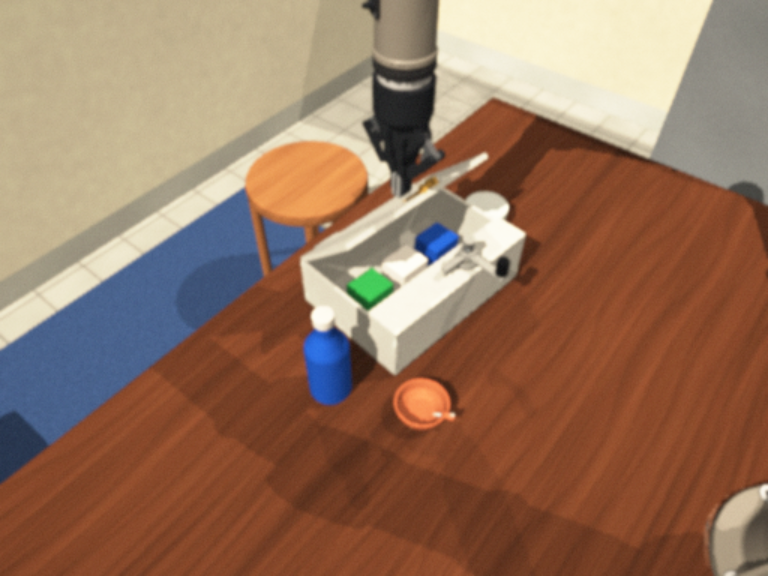

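```bash
python3 -m handwheel '[[0,0,0,4,6,0,1],[0,0,0,8,12,-4,1],[0,0,0,8,12,-8,1],[0,0,0,8,12,-12,1],[0,0,0,8,12,-16,1],[0,0,0,8,12,-20,1],[0,0,0,8,12,-24,1],[0,0,0,8,12,-28,1]]'; python3 -m handwheel '[[0,0,0,0,0,-4,1],[0,0,0,0,0,-8,1],[0,0,0,0,0,-12,1],[0,0,0,0,0,-16,1]]'
```

```text
time: 3.43
eef_pos: [0.6388, -0.0379, 0.1785]
orientation: [[0.115, 0.993, 0.001], [0.993, -0.115, -0.0], [-0.0, 0.001, -1.0]]
wrist_force: [-0.4, -0.1, 2.3]
gripper_width: 0.0002
time: 3.77
eef_pos: [0.6385, -0.0375, 0.1622]
orientation: [[0.114, 0.993, 0.0], [0.993, -0.114, 0.0], [0.0, 0.0, -1.0]]
wrist_force: [0.2, 0.5, 3.5]
gripper_width: 0.0001
```

Contact at about 3 N. I'll keep lowering.

```bash
python3 -m handwheel '[[0,0,0,0,0,-5,1],[0,0,0,0,0,-10,1],[0,0,0,0,0,-15,1],[0,0,0,0,0,-20,1],[0,0,0,0,0,-25,1],[0,0,0,0,0,-30,1],[0,0,0,0,0,-35,1],[0,0,0,0,0,-40,1]]'; python3 -m handwheel '[[0,0,0,0,0,-4,1],[0,0,0,0,0,-8,1],[0,0,0,0,0,-12,1],[0,0,0,0,0,-15,1]]'
```

```text
time: 4.43
eef_pos: [0.6381, -0.0375, 0.1216]
orientation: [[0.114, 0.993, -0.001], [0.993, -0.114, 0.0], [-0.0, -0.001, -1.0]]
wrist_force: [-1.1, 0.3, 1.3]
gripper_width: -0.0002
time: 4.77
eef_pos: [0.638, -0.0375, 0.1066]
orientation: [[0.114, 0.993, -0.001], [0.993, -0.114, 0.0], [-0.0, -0.001, -1.0]]
wrist_force: [-1.3, -0.9, 1.5]
gripper_width: 0.0003
```

```bash
python3 -m handwheel '[[0,0,0,0,0,-2,1]]';python3 -m handwheel '[[0,0,0,0,0,-2,1]]'
```

```text
time: 4.85
eef_pos: [0.638, -0.0375, 0.1046]
orientation: [[0.114, 0.993, -0.001], [0.993, -0.114, 0.0], [-0.0, -0.001, -1.0]]
wrist_force: [-1.3, 0.3, 1.7]
gripper_width: 0.0
time: 4.93
eef_pos: [0.6382, -0.0375, 0.103]
orientation: [[0.114, 0.993, -0.0], [0.993, -0.114, 0.0], [-0.0, -0.0, -1.0]]
wrist_force: [-2.1, -0.6, 1.9]
gripper_width: 0.0001
```

```bash
for i in 1 2 3 4 5; do python3 -m handwheel '[[0,0,0,0,0,-1,1]]' | egrep 'eef|force'; done
```

```text
eef_pos: [0.6382, -0.0375, 0.102]
wrist_force: [-0.9, -0.2, 1.1]
eef_pos: [0.6384, -0.0375, 0.1012]
wrist_force: [-1.4, 0.7, 0.5]
eef_pos: [0.6384, -0.0375, 0.1003]
wrist_force: [-1.9, 1.0, 1.3]
eef_pos: [0.6385, -0.0376, 0.1002]
wrist_force: [-4.4, 0.5, 8.9]
eef_pos: [0.6385, -0.0375, 0.1001]
wrist_force: [-6.6, -1.9, 12.5]
```

```bash
python3 -m handwheel '[[0,0,0,0,0,0,1],[0,0,0,0,0,0,1],[0,0,0,0,0,15,1],[0,0,0,0,0,40,1],[0,0,0,0,0,75,1],[0,0,0,-30,-15,95,1],[0,0,0,-65,-30,95,1],[0,0,0,-100,-50,95,1]]';  python3 -m handwheel '[[0,0,0,-30,-20,0,1],[0,0,0,-50,-30,0,1],[0,0,0,-65,-40,0,1],[0,0,0,-65,-40,0,1]]'
python3 - <<'E'
from h import *
n="top"
a,d=snap(n,"top2");snap("side","side2")
vv,uu=np.nonzero(d>0);W=world(n,uu,vv,d[vv,uu])
k=(W[:,2]>.135)&(W[:,2]<.157)&(W[:,0]>.45)&(W[:,0]<.5)&(W[:,1]>-.1)&(W[:,1]<-.05)
print(W[k].mean(0),W[k].min(0),W[k].max(0),k.sum())
l=(W[:,0]>.6)&(W[:,0]<.7)&(W[:,1]>-.18)&(W[:,1]<.05)&(W[:,2]>.08)&(W[:,2]<.13)
A=np.c_[W[l][:,:2],np.ones(l.sum())];print(np.linalg.lstsq(A,W[l][:,2],rcond=None)[0],np.median(W[l][:,2]))
E
```

```text
time: 6.02
eef_pos: [0.5397, -0.0863, 0.1951]
orientation: [[0.111, 0.994, 0.006], [0.994, -0.111, 0.0], [0.001, 0.006, -1.0]]
wrist_force: [0.1, -1.2, -0.3]
gripper_width: 0.0
time: 6.35
eef_pos: [0.4704, -0.1314, 0.1933]
orientation: [[0.12, 0.993, -0.002], [0.993, -0.12, -0.004], [-0.004, -0.001, -1.0]]
wrist_force: [0.2, -0.1, -0.4]
gripper_width: -0.0004
[ 0.47597737 -0.0777692   0.1462129 ] [ 0.46856589 -0.08632943  0.13625767] [ 0.48334255 -0.07000687  0.15045147] 60
[-0.0015677  -0.00016643  0.09981909] 0.09880738253633863
```

View pics/top2.png

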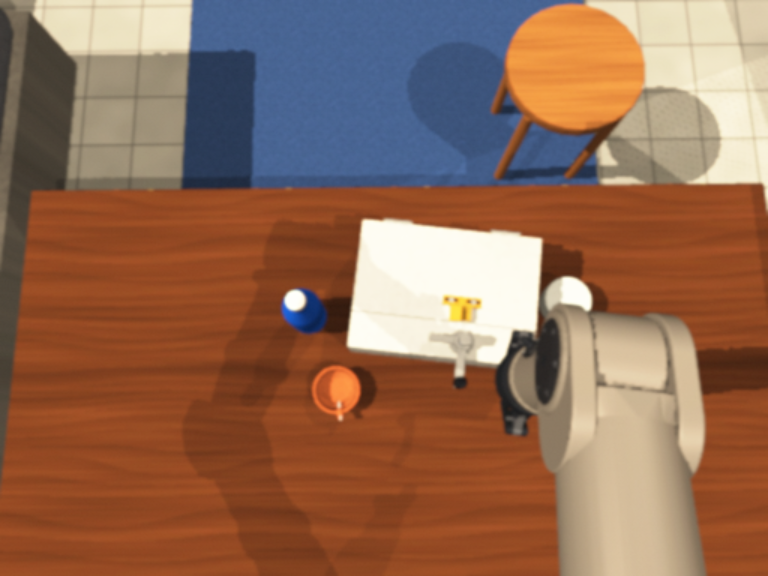

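View pics/side2.png

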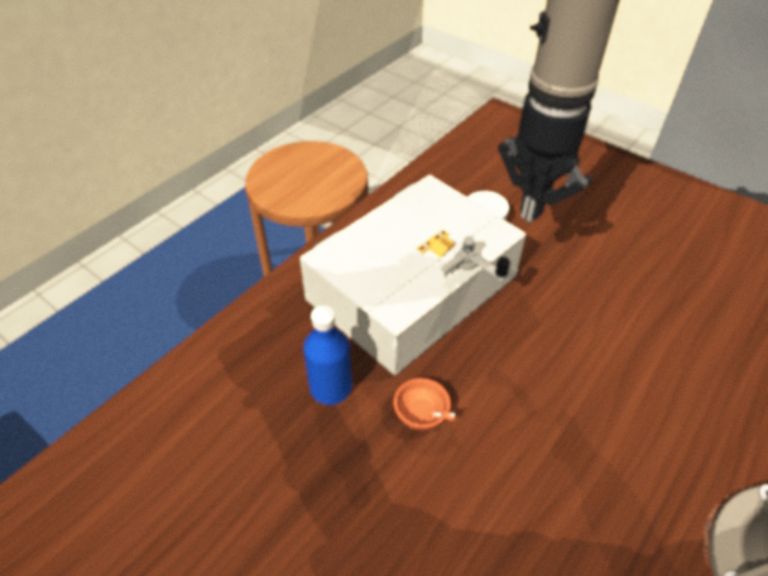

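Lid plane is level at 99 mm, so it's shut, and the knob is still at (0.476, -0.078). Next I'll go behind the knob and work out the arc.

```bash
python3 -m handwheel '[[0,0,0,1,6,-20,1],[0,0,0,1,14,-40,1],[0,0,0,1,18,-62,1],[0,0,0,1,18,-62,1],[0,0,0,1,18,-62,1]]'
cat >> h.py <<'E'
yaw=np.radians(-6.8);ex=np.array([np.cos(yaw),np.sin(yaw)]);ey=np.array([-ex[1],ex[0]]);post=np.array([.5375,-.0878])
def arc(t,off=.020):return post+.062*(-np.cos(t)*ex+np.sin(t)*ey)-off*(np.sin(t)*ex+np.cos(t)*ey)
def th(p,off=.020):
    from scipy.optimize import minimize_scalar
    r=minimize_scalar(lambda t:np.linalg.norm(arc(t,off)-p),bounds=(-.6,2),method='bounded');return r.x,r.fun
E
python3 - <<'E'
from h import *
o=ctrl.observe();p=o["eef_pos"];R=o["orientation"];print(p,np.degrees(np.arctan2(R[1,0],R[0,0])),th(p[:2]),o["wrist_force"])
for t in np.arange(-.1,1.75,.1):
    q=arc(t);print(round(t,2),(q*1000).round(1),"delta",((q-p[:2])*1000).round(1),"yaw",round(83.2-np.degrees(t),1))
E
```

```text
time: 6.87
eef_pos: [0.4747, -0.1081, 0.1306]
orientation: [[0.111, 0.994, -0.002], [0.994, -0.111, 0.002], [0.001, -0.002, -1.0]]
wrist_force: [0.6, -0.1, 0.1]
gripper_width: 0.0002
[ 0.47471824 -0.10811144  0.13056191] 83.60269571998398 (np.float64(-0.11953705097017349), np.float64(0.0008396494057357839)) [ 0.62581316 -0.06815027  0.13873113]
-0.1 [ 475.1 -106.6] delta [0.4 1.5] yaw 88.9
0.0 [ 473.6 -100.3] delta [-1.2  7.8] yaw 83.2
0.1 [472.6 -93.9] delta [-2.1 14.2] yaw 77.5
0.2 [472.4 -87.4] delta [-2.4 20.7] yaw 71.7
0.3 [472.7 -80.9] delta [-2.  27.2] yaw 66.0
0.4 [473.7 -74.4] delta [-1.  33.7] yaw 60.3
0.5 [475.4 -68.1] delta [ 0.7 40. ] yaw 54.6
0.6 [477.7 -62. ] delta [ 2.9 46.1] yaw 48.8
0.7 [480.5 -56.2] delta [ 5.8 51.9] yaw 43.1
0.8 [484.  -50.7] delta [ 9.3 57.5] yaw 37.4
0.9 [488.  -45.5] delta [13.2 62.6] yaw 31.6
1.0 [492.4 -40.8] delta [17.7 67.3] yaw 25.9
1.1 [497.3 -36.5] delta [22.6 71.6] yaw 20.2
1.2 [502.7 -32.7] delta [27.9 75.4] yaw 14.4
1.3 [508.3 -29.5] delta [33.6 78.6] yaw 8.7
1.4 [514.3 -26.9] delta [39.6 81.2] yaw 3.0
1.5 [520.5 -24.9] delta [45.8 83.2] yaw -2.7
1.6 [526.9 -23.5] delta [52.1 84.6] yaw -8.5
1.7 [533.3 -22.8] delta [58.6 85.3] yaw -14.2
```

```bash
python3 -m handwheel '[[0,0,0,-1,4,0,1],[0,0,0,-1,8,0,1],[0,0,-3,-2,11,0,1],[0,0,-6,-2,14,0,1],[0,0,-9,-2,17,0,1],[0,0,-12,-2,21,0,1],[0,0,-15,-2,24,0,1],[0,0,-17,-2,27,0,1]]'
cat > st.py <<'E'
from h import *
o=ctrl.observe();p=o["eef_pos"];R=o["orientation"];t,e=th(p[:2]);print("t",o["time"],(p*1000).round(1),"yaw",round(np.degrees(np.arctan2(R[1,0],R[0,0])),1),"theta",round(t,3),"err",round(e*1000,1),"F",o["wrist_force"].round(1))
f=o["wrist_force"]; tt=np.append(np.sin(t)*ex+np.cos(t)*ey,0);print("tang F",round(f@tt,1))
E
python3 st.py
```

```text
time: 7.53
eef_pos: [0.4736, -0.0826, 0.1328]
orientation: [[0.402, 0.916, 0.003], [0.916, -0.402, -0.001], [0.0, 0.003, -1.0]]
wrist_force: [0.1, -1.4, 0.8]
gripper_width: -0.0001
t 7.5333 [473.6 -82.6 132.8] yaw 66.3 theta 0.275 err 1.1 F [ 0.1 -1.4  0.8]
tang F -1.2
```

```bash
python3 -m handwheel '[[0,0,-3,0,3,0,1],[0,0,-6,1,7,0,1],[0,0,-9,2,10,0,1],[0,0,-12,3,13,0,1],[0,0,-15,4,16,0,1],[0,0,-18,5,19,0,1],[0,0,-21,6,22,0,1],[0,0,-24,8,25,0,1]]'; python3 st.py; python3 - <<'E'
from h import *
n="top"
a,d=snap(n,"top3");snap("side","side3",1.5)
E
```

```text
time: 8.2
eef_pos: [0.4812, -0.0575, 0.1327]
orientation: [[0.74, 0.673, 0.002], [0.673, -0.74, -0.001], [0.001, 0.002, -1.0]]
wrist_force: [-0.7, -0.5, 0.4]
gripper_width: -0.0001
t 8.2 [481.2 -57.5 132.7] yaw 42.3 theta 0.687 err 1.2 F [-0.7 -0.5  0.4]
tang F -0.8
```

View pics/side3.png

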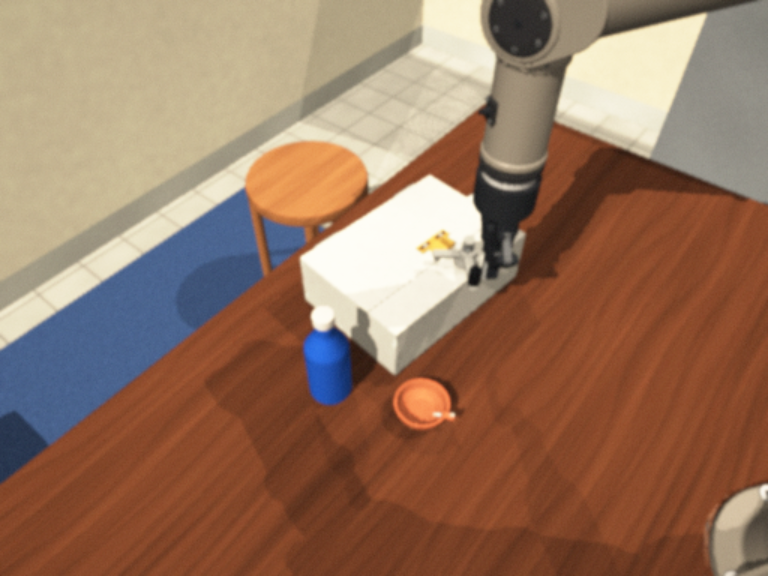

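View pics/top3.png

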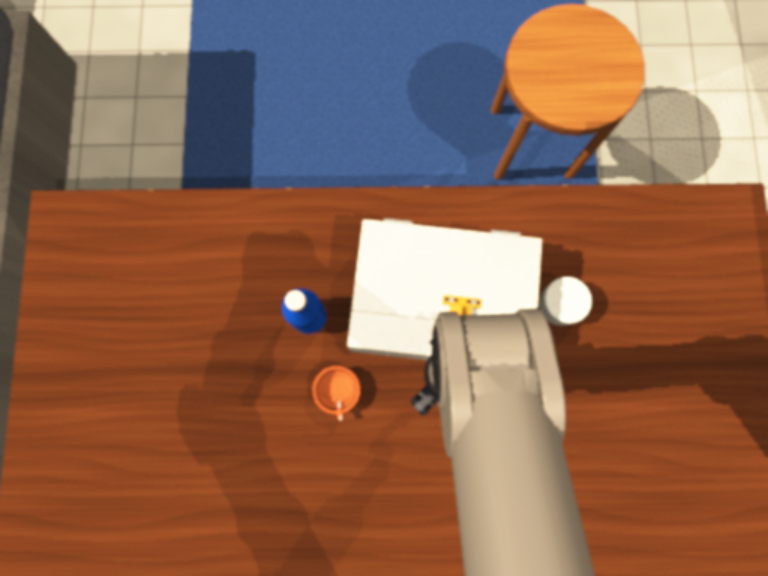

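The knob sits against the fingers at side-picture (475, 275), and the tooth arm points at the strike at (437, 243). From here I'll go in small steps and watch the force.

```bash
python3 -m handwheel '[[0,0,-1.5,1,1.4,0,1],[0,0,-3,1.8,2.8,0,1]]' >/dev/null; python3 st.py;  python3 -m handwheel '[[0,0,-1.5,1,1.4,0,1],[0,0,-3,1.8,2.7,0,1]]' >/dev/null; python3 st.py; python3 -m handwheel '[[0,0,-1.5,1,1.4,0,1],[0,0,-3,2,2.6,0,1]]' >/dev/null; python3 st.py
```

```text
t 8.4667 [482.8 -54.9 132.3] yaw 39.4 theta 0.735 err 1.3 F [-0.  -0.3  0.3]
tang F -0.2
t 8.6333 [484.6 -52.2 132.2] yaw 36.4 theta 0.785 err 1.4 F [ 0.2 -0.4 -0.7]
tang F -0.1
t 8.8 [486.6 -49.6 132.2] yaw 33.4 theta 0.837 err 1.5 F [-0.8 -0.1  0.2]
tang F -0.7
```

```bash
python3 -m handwheel '[[0,0,-1.5,1,1.3,0,1]]' >/dev/null; python3 st.py;  python3 -m handwheel '[[0,0,-1.5,1,1.2,0,1]]' >/dev/null; python3 st.py; python3 -m handwheel '[[0,0,-1.5,1.1,1.2,0,1]]' >/dev/null; python3 st.py;python3 -m handwheel '[[0,0,-1.5,1.1,1.2,0,1]]' >/dev/null; python3 st.py
```

```text
t 8.8833 [487.6 -48.4 132.3] yaw 31.9 theta 0.862 err 1.5 F [-0.4 -0.1  1.3]
tang F -0.4
t 8.9667 [488.6 -47.1 132.2] yaw 30.4 theta 0.887 err 1.5 F [-1.5 -0.3 -0.3]
tang F -1.4
t 9.05 [489.7 -45.9 132.2] yaw 28.9 theta 0.913 err 1.6 F [-0.7  0.8  1.4]
tang F -0.2
t 9.1333 [490.8 -44.7 132.2] yaw 27.4 theta 0.938 err 1.6 F [-0.2 -0.6  0. ]
tang F -0.5
```

```bash
python3 -m handwheel '[[0,0,-1.5,1.1,1.2,0,1]]' >/dev/null; python3 st.py;  python3 -m handwheel '[[0,0,-1.5,1.1,1.1,0,1]]' >/dev/null; python3 st.py; python3 -m handwheel '[[0,0,-1.5,1.2,1.1,0,1]]' >/dev/null; python3 st.py
```

```text
t 9.2167 [491.9 -43.6 132.2] yaw 25.9 theta 0.963 err 1.6 F [-0.1 -0.9  0.1]
tang F -0.5
t 9.3 [493.  -42.5 132.3] yaw 24.4 theta 0.988 err 1.7 F [ 0.4 -0.8  0. ]
tang F 0.0
t 9.3833 [494.2 -41.4 132.2] yaw 22.9 theta 1.013 err 1.7 F [-0.3 -0.2  0.6]
tang F -0.4
```

```bash
python3 -m handwheel '[[0,0,-1.5,1.2,1.1,0,1]]' >/dev/null; python3 st.py;  python3 -m handwheel '[[0,0,-1.5,1.2,1,0,1]]' >/dev/null; python3 st.py; python3 -m handwheel '[[0,0,-1.5,1.2,1,0,1]]' >/dev/null; python3 st.py
```

```text
t 9.4667 [495.4 -40.3 132.2] yaw 21.4 theta 1.039 err 1.7 F [-0.6  0.8 -0.3]
tang F -0.2
t 9.55 [496.6 -39.3 132.2] yaw 19.9 theta 1.063 err 1.7 F [-0.8 -0.5 -0.6]
tang F -0.9
t 9.6333 [497.3 -38.5 132.1] yaw 18.4 theta 1.081 err 1.5 F [-2.4 -1.   1.4]
tang F -2.6
```

```bash
python3 - <<'E'
from h import *
a,d=ctrl.snapshot("side");c=a[110:220,240:400];cv2.imwrite('pics/s4.png',cv2.resize(c[...,::-1],None,fx=5,fy=5,interpolation=2))
E
```

```text
(no output)
```

View pics/s4.png

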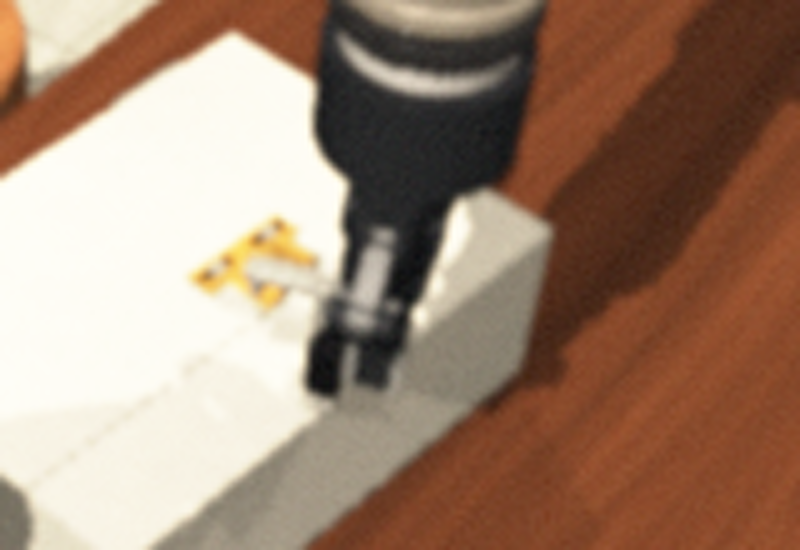

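Tooth has reached the strike at about 1.07 rad (crop (265, 275)). I'll start the climb now, rising with the knob.

```bash
python3 -m handwheel '[[0,0,-0.7,0.7,0.5,0.4,1]]' >/dev/null; python3 st.py;  python3 -m handwheel '[[0,0,-0.7,0.7,0.5,0.4,1]]' >/dev/null; python3 st.py
```

```text
t 9.7667 [497.9 -37.9 132.2] yaw 17.8 theta 1.093 err 1.5 F [-1.7 -1.7 -0.3]
tang F -2.2
t 9.85 [498.2 -37.6 132.3] yaw 17.0 theta 1.1 err 1.4 F [-1.7 -1.  -1.7]
tang F -2.0
```

```bash
python3 -m handwheel '[[0,0,-0.7,0.7,0.5,0.4,1]]' >/dev/null; python3 st.py;  python3 -m handwheel '[[0,0,-0.7,0.7,0.5,0.4,1]]' >/dev/null; python3 st.py
```

```text
t 9.9333 [498.5 -37.3 132.3] yaw 16.3 theta 1.106 err 1.4 F [-1.4 -1.9 -1.5]
tang F -1.9
t 10.0167 [498.6 -37.1 132.4] yaw 15.6 theta 1.11 err 1.2 F [-2.9 -3.1 -0.8]
tang F -3.7
```

```bash
for i in 1; do python3 -m handwheel '[[0,0,-0.7,0.7,0.5,0.4,1]]' >/dev/null; python3 st.py;  python3 -m handwheel '[[0,0,-0.7,0.7,0.5,0.4,1]]' >/dev/null; python3 st.py; python3 -m handwheel '[[0,0,-0.7,0.7,0.5,0.4,1]]' >/dev/null; python3 st.py; done
```

```text
t 10.1 [499.1 -36.6 132.6] yaw 14.8 theta 1.12 err 1.2 F [-3.7 -3.4 -1.5]
tang F -4.6
t 10.1833 [499.5 -36.3 132.8] yaw 14.1 theta 1.129 err 1.2 F [-4.3 -4.6 -3.4]
tang F -5.5
t 10.2667 [499.9 -36.  133.1] yaw 13.4 theta 1.137 err 1.1 F [-5.2 -3.7 -3.1]
tang F -6.1
```

```bash
python3 -m handwheel '[[0,0,0,0.8,0,0.4,1]]' >/dev/null; python3 st.py;  python3 -m handwheel '[[0,0,0,0.8,0.1,0.4,1]]' >/dev/null; python3 st.py
```

```text
t 10.35 [500.4 -35.7 133.3] yaw 13.4 theta 1.145 err 1.2 F [-4.7 -2.4 -1.9]
tang F -5.2
t 10.4333 [501.6 -35.2 133.9] yaw 13.5 theta 1.166 err 1.5 F [-3.8 -2.5 -2.5]
tang F -4.4
```

```bash
python3 -m handwheel '[[0,0,0,0.8,0.1,0.4,1]]' >/dev/null; python3 st.py;  python3 -m handwheel '[[0,0,0,0.8,0.2,0.4,1]]' >/dev/null; python3 st.py
```

```text
t 10.5167 [502.6 -34.9 134.3] yaw 13.5 theta 1.182 err 1.8 F [-4.9 -1.5 -2.8]
tang F -5.1
t 10.6 [503.6 -34.6 134.8] yaw 13.5 theta 1.197 err 2.0 F [-4.7 -2.9 -2.5]
tang F -5.3
```

```bash
python3 -m handwheel '[[0,0,-0.4,0.8,0.2,0.5,1]]' >/dev/null; python3 st.py;  python3 -m handwheel '[[0,0,-0.4,0.8,0.2,0.5,1]]' >/dev/null; python3 st.py; python3 -m handwheel '[[0,0,-0.4,0.8,0.2,0.5,1]]' >/dev/null; python3 st.py
```

```text
t 10.6833 [504.3 -34.3 135.3] yaw 13.1 theta 1.21 err 2.2 F [-4.9 -2.4 -3.6]
tang F -5.4
t 10.7667 [504.9 -34.  135.6] yaw 12.7 theta 1.22 err 2.2 F [-5.  -2.3 -3.4]
tang F -5.4
t 10.85 [505.5 -33.8 136. ] yaw 12.3 theta 1.229 err 2.3 F [-5.3 -3.  -2.9]
tang F -5.9
```

```bash
python3 -m handwheel '[[0,0,-0.6,0.8,0.2,0.5,1]]' >/dev/null; python3 st.py;  python3 -m handwheel '[[0,0,-0.6,0.8,0.2,0.5,1]]' >/dev/null; python3 st.py; python3 -m handwheel '[[0,0,-0.6,0.8,0.2,0.5,1]]' >/dev/null; python3 st.py
```

```text
t 10.9333 [506.  -33.5 136.3] yaw 11.7 theta 1.238 err 2.4 F [-5.2 -2.  -4.3]
tang F -5.5
t 11.0167 [506.4 -33.3 136.6] yaw 11.1 theta 1.246 err 2.4 F [-6.3 -1.4 -3.8]
tang F -6.5
t 11.1 [506.8 -33.1 136.9] yaw 10.5 theta 1.252 err 2.4 F [-6.2 -2.  -4.1]
tang F -6.5
```

```bash
python3 -m handwheel '[[0,0,-0.6,0.8,0.2,0.4,1]]' >/dev/null; python3 st.py;  python3 -m handwheel '[[0,0,-0.6,0.8,0.2,0.4,1]]' >/dev/null; python3 st.py; python3 -m handwheel '[[0,0,-0.6,0.8,0.2,0.4,1]]' >/dev/null; python3 st.py
```

```text
t 11.1833 [507.1 -32.9 137.1] yaw 9.9 theta 1.258 err 2.3 F [-7.  -2.6 -4.3]
tang F -7.4
t 11.2667 [507.4 -32.6 137.3] yaw 9.3 theta 1.265 err 2.3 F [-8.9 -2.5 -4.7]
tang F -9.2
t 11.35 [507.9 -32.4 137.5] yaw 8.7 theta 1.273 err 2.4 F [-7.4 -1.9 -4.4]
tang F -7.6
```

```bash
python3 -m handwheel '[[0,0,-0.6,0.8,0.1,0.4,1]]' >/dev/null; python3 st.py;  python3 -m handwheel '[[0,0,-0.6,0.8,0.1,0.4,1]]' >/dev/null; python3 st.py; python3 -m handwheel '[[0,0,-0.6,0.8,0.1,0.4,1]]' >/dev/null; python3 st.py
```

```text
t 11.4333 [510.1 -31.8 138.5] yaw 8.1 theta 1.309 err 2.8 F [-2.   0.1 -1.9]
tang F -1.9
t 11.5167 [511.3 -31.3 139.6] yaw 7.5 theta 1.33 err 2.9 F [-6.5 -0.2 -0. ]
tang F -6.5
t 11.6 [511.8 -31.1 140.1] yaw 6.9 theta 1.34 err 2.9 F [-8.4 -0.8  1.1]
tang F -8.5
```

```bash
python3 - <<'E'
from h import *
a,d=ctrl.snapshot("side");c=a[110:220,240:400];cv2.imwrite('pics/s5.png',cv2.resize(c[...,::-1],None,fx=5,fy=5,interpolation=2))
E
python3 st.py
```

```text
t 11.65 [512.1 -31.  140.3] yaw 6.9 theta 1.343 err 2.9 F [-7.3 -0.7  1.3]
tang F -7.3
```

View pics/s5.png

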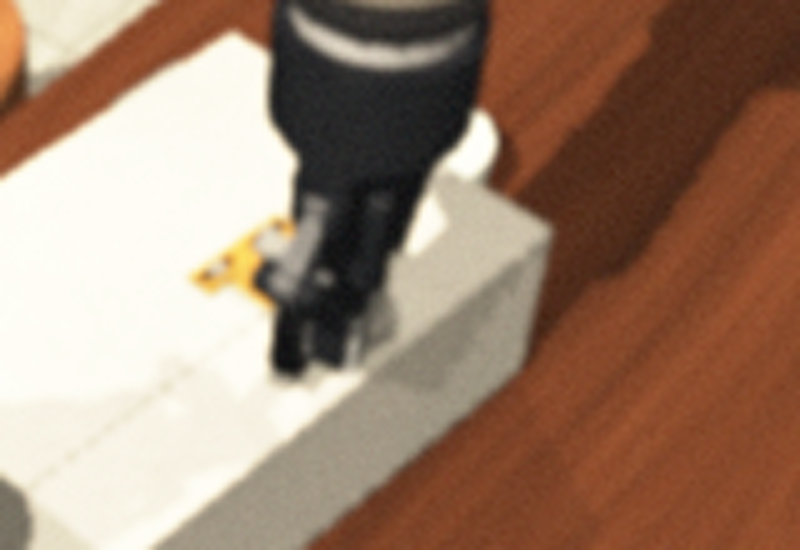

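```bash
python3 -m handwheel '[[0,0,-0.4,0.4,0,0.4,1]]' >/dev/null; python3 st.py;  python3 -m handwheel '[[0,0,-0.4,0.4,0,0.4,1]]' >/dev/null; python3 st.py
```

```text
t 11.7333 [513.3 -30.7 140.9] yaw 6.6 theta 1.363 err 3.1 F [-5.6  0.1  1. ]
tang F -5.5
t 11.8167 [514.3 -30.6 141.6] yaw 6.2 theta 1.38 err 3.4 F [-4.1 -0.1 -0.3]
tang F -4.1
```

```bash
python3 -m handwheel '[[0,0,-0.4,0.5,0,0.4,1]]' >/dev/null; python3 st.py;  python3 -m handwheel '[[0,0,-0.4,0.5,0,0.4,1]]' >/dev/null; python3 st.py
```

```text
t 11.9 [515.2 -30.5 142. ] yaw 5.8 theta 1.394 err 3.6 F [-4.8  0.6 -0.9]
tang F -4.8
t 11.9833 [515.9 -30.4 142.4] yaw 5.4 theta 1.404 err 3.8 F [-4.9  1.5 -1.1]
tang F -4.8
```

```bash
python3 -m handwheel '[[0,0,-0.5,0.5,0,0.3,1]]' >/dev/null; python3 st.py;  python3 -m handwheel '[[0,0,-0.5,0.5,0,0.3,1]]' >/dev/null; python3 st.py
```

```text
t 12.0667 [516.1 -30.4 142.5] yaw 4.9 theta 1.408 err 3.8 F [-5.7  2.  -2.2]
tang F -5.6
t 12.15 [516.3 -30.3 142.6] yaw 4.4 theta 1.411 err 3.9 F [-5.9  2.3 -1.1]
tang F -5.8
```

```bash
python3 -m handwheel '[[0,0,-0.5,0.5,0,0.3,1]]' >/dev/null; python3 st.py;  python3 -m handwheel '[[0,0,-0.5,0.5,0,0.2,1]]' >/dev/null; python3 st.py
```

```text
t 12.2333 [516.5 -30.2 142.7] yaw 3.9 theta 1.415 err 3.8 F [-6.  2. -3.]
tang F -5.9
t 12.3167 [518.1 -30.6 143.1] yaw 3.4 theta 1.437 err 4.7 F [-0.3  0.1  0.1]
tang F -0.3
```

```bash
python3 -m handwheel '[[0,0,0,0,0,0,1]]' >/dev/null; python3 st.py; python3 - <<'E'
from h import *
a,d=ctrl.snapshot("side");c=a[110:220,240:400];cv2.imwrite('pics/s6.png',cv2.resize(c[...,::-1],None,fx=5,fy=5,interpolation=2))
E
```

```text
t 12.4 [521.  -31.4 144.5] yaw 3.4 theta 1.479 err 6.4 F [0.3 0.2 0.4]
tang F 0.3
```

View pics/s6.png

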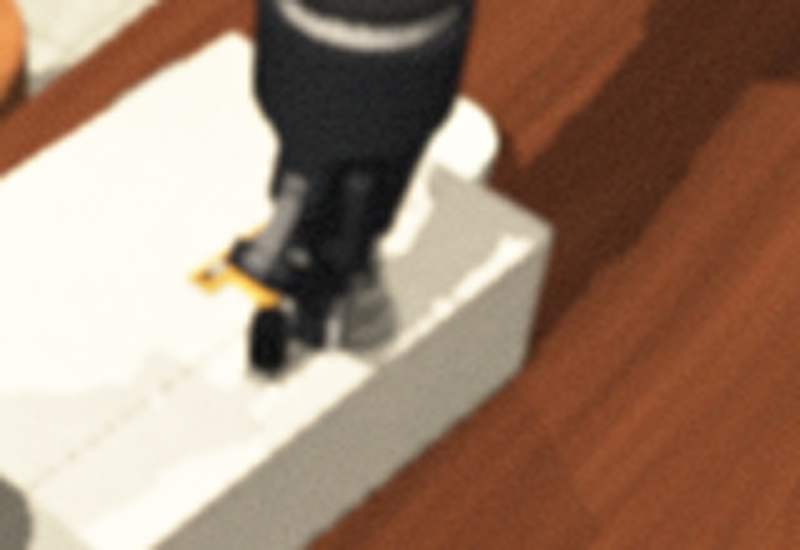

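The knob snapped clear of the fingers to crop (268, 340) and the load went to zero. I'll back off and check that it holds.

```bash
python3 -m handwheel '[[0,0,0,-5,0,0,1],[0,0,0,-12,0,0,1],[0,0,0,-12,0,15,1],[0,0,0,-12,0,40,1],[0,0,0,-20,-30,70,1],[0,0,0,-35,-60,80,1],[0,0,0,-55,-90,80,1],[0,0,0,-75,-120,80,1]]'; python3 -m handwheel '[[0,0,0,-30,-30,0,1],[0,0,0,-60,-60,0,1],[0,0,0,-80,-90,0,1],[0,0,0,-80,-90,0,1],[0,0,0,-80,-90,0,1],[0,0,0,-80,-90,0,1]]';  python3 - <<'E'
from h import *
n="top"
a,d=snap(n,"top7")
c=a[150:260,220:390];cv2.imwrite('pics/t7.png',cv2.resize(c[...,::-1],None,fx=4.5,fy=4.5,interpolation=2))
vv,uu=np.nonzero(d>0);W=world(n,uu,vv,d[vv,uu])
k=(W[:,2]>.143)&(W[:,2]<.162)&(W[:,0]>.45)&(W[:,0]<.58)&(W[:,1]>-.065)&(W[:,1]<.02)
q=W[k].mean(0);print(q,W[k].min(0),W[k].max(0),k.sum());r=q[:2]-post;print("theta",np.arctan2(r@ey,-r@ex),"r",np.linalg.norm(r))
l=(W[:,0]>.6)&(W[:,0]<.7)&(W[:,1]>-.18)&(W[:,1]<.05)&(W[:,2]>.08)&(W[:,2]<.13)
A=np.c_[W[l][:,:2],np.ones(l.sum())];print(np.linalg.lstsq(A,W[l][:,2],rcond=None)[0],np.median(W[l][:,2]))
a,d=snap("side","side7");c=a[110:220,240:400];cv2.imwrite('pics/s7.png',cv2.resize(c[...,::-1],None,fx=5,fy=5,interpolation=2))
for t in("bottle","tin","diya"): print(t,[(round(x["p"],2),np.round(x["rect"])) for x in ctrl.recognise(t,"top")[:1]])
E
```

```text
time: 13.12
eef_pos: [0.444, -0.1535, 0.2257]
orientation: [[0.998, 0.059, 0.005], [0.059, -0.998, -0.002], [0.005, 0.002, -1.0]]
wrist_force: [0.1, -0.1, 0.6]
gripper_width: 0.0001
time: 13.62
eef_pos: [0.3641, -0.2416, 0.2242]
orientation: [[0.998, 0.058, 0.002], [0.058, -0.998, -0.0], [0.002, 0.0, -1.0]]
wrist_force: [0.2, 0.1, -0.3]
gripper_width: -0.0001
[ 0.5434603  -0.0256859   0.14776635] [ 0.53493578 -0.03306797  0.14377979] [ 0.5522921  -0.01771013  0.15076847] 52
theta 1.5477782615237887 r 0.06239941421982201
[-3.74987380e-03 -3.67460786e-05  1.01231030e-01] 0.09877708326335297
bottle [(0.66, array([203., 210.,  31.,  27.]))]
tin [(0.73, array([376., 200.,  30.,  30.]))]
diya [(0.86, array([223., 263.,  34.,  30.]))]
```

View pics/s7.png

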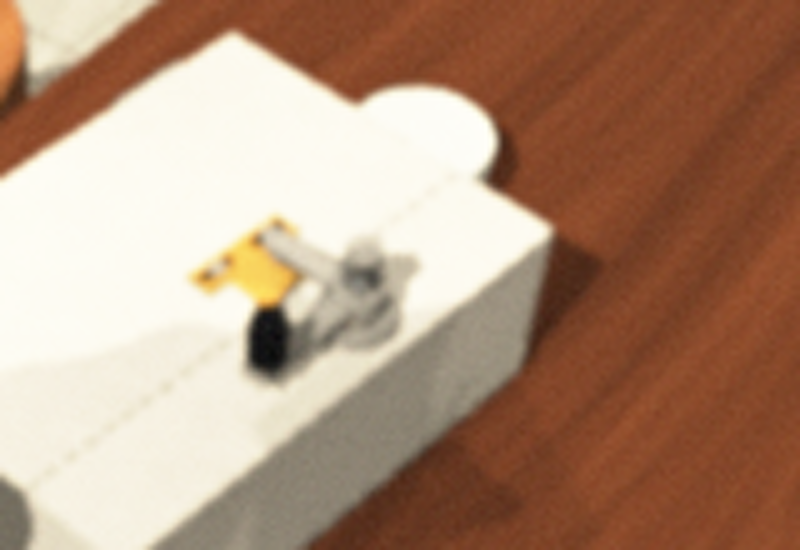

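View pics/t7.png

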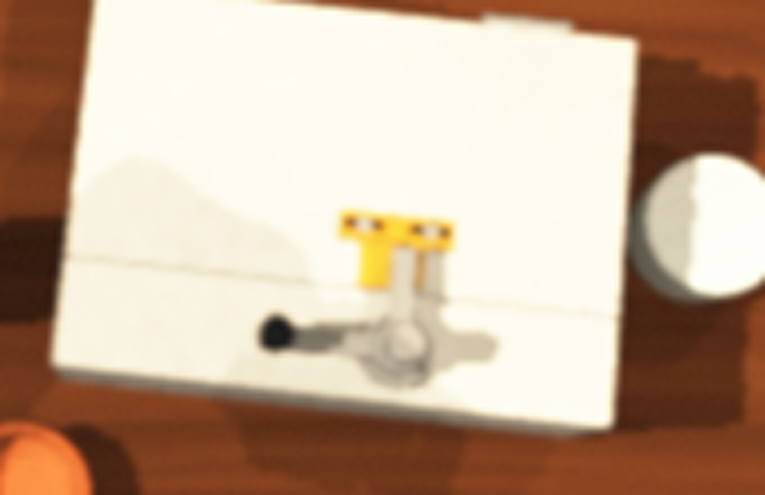

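The lever reads 1.55 rad with the knob top back down at about 149 mm (crop (275, 333) in the top view), so the tooth is in the notch. The lid is flat and the other objects haven't moved.

```bash
python3 - <<'E'
from rig import ctrl
print(ctrl.hand_in())
E
```

```text
the job is handed in; nothing more can be done
None
```

The lid is shut and the lever is latched, and I handed the job in at about 14 s; no verdict was reported.

- **Lid:** I pressed it down slowly with closed fingers. The force stayed around 4 N while it moved and reached about 14 N against the stop. A picture taken before I touched the lever showed it level at 99 mm.
- **Lever:** I pushed the knob round from behind with the closed fingers and lifted them as it climbed. The tooth met the strike at about 1.07 rad. The highest wrist force I read on the ramp was about 10 N (limit 15 N), but I only read it about once per 1/12 s step. The load then fell to zero as it snapped over.
- **Last checks, with the arm clear:**
  - The lever stood at about 1.55 rad, against the 1.335 rad needed.
  - The knob top was back down at about 148 mm, so the tooth has dropped.
  - The lid was flat at 99 mm.
  - The bottle, tin and diya were in the same places in the picture to within about 2 pixels.
- **Disagreements:** None of the last checks failed or disagreed. On the ramp, the fingers ran up to 6 mm inside the arc I had computed, and the lever moved once in a small stick-slip jump.

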